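# Lift the wet painted vent panel with a spatula and lay it across the bin

## Task

The grey vent panel on the two battens is freshly painted, so do not touch it with the gripper or arm: take the spatula by its handle, slide the blade under the panel between the battens and lift it off. Keep it level and without letting it drop, lay it squarely across the two side rims of the blue open-fronted bin, centred, so that it bridges them with its long side from rim to rim. Then draw the spatula out, lay it flat on the bench clear of bin and panel and let go; leave the other things on the bench and in the bin where they are.

Things in the scene. Friction and masses are not known exactly. Their poses are not given: they have to be found in the camera images.
- panel: freshly painted grey metal vent panel, 80 (x) x 160 (y) x 6 (z) mm, 0.2 kg, five dark slots along y on top; origin at the centre of its underside, z up. Starts lying on the two battens of the stand, its underside 26 mm above the bench.
- stand: fixed drying stand: card 130 (x) x 170 (y) x 6 mm with two wooden battens along x, 110 long, 16 wide, 20 mm tall (tops 26 mm above the bench), centred at y = +66 and -66 mm: 116 mm free between them. Origin under its centre on the bench; -x faces the robot. The space under the panel is open at both ends, from 6 to 26 mm above the bench.
- spatula: flat spatula: steel blade 90 (x) x 60 (y) x 3 mm, thin neck, straight wooden handle. Origin at the centre of the blade's underside, +x from handle to blade's front edge (at x = +45 mm). Handle 22 mm wide (y), x = -67 to -177 mm, z = 6 to 32 mm; a foot under its rear end reaches down to z = 0. Starts flat on the bench.
- spatula_grip (a point): point in the spatula's handle good for gripping, at (-90, 0, 22) mm in the spatula's frame
- bin: fixed blue open-topped bin, 150 (x) x 170 (y, over the rims) x 85 mm high; origin under its centre on the bench. Side walls along x with flat rims on top, each rim 60 to 85 mm from the centre line (120 mm free between), rim tops 85 mm up. Front (-x, towards the robot) cut away to a lip 35 mm high at x = -75 mm. Back wall 85 mm high, inner face at x = +70 mm.
- tape: roll of grey tape lying flat, 90 mm across, 24 mm high; origin under its centre
- tin: closed steel paint tin, 84 mm across, 100 mm high; origin under its centre
- brush: hand brush lying on the bench, origin under it
- pipe: grey pipe piece standing upright, 50 mm across, 110 mm high; origin under its centre
- spray: white plastic bottle, 60 mm across, 160 mm high; origin under its centre
- coupling: grey plastic pipe coupling standing inside the bin, 60 mm across, 40 mm high; origin under its centre
- carton: small cardboard carton 110 x 80 x 70 mm; origin under its centre
Mind the look-alikes: they are no part of the job. What is meant by the stand is not orange, and is the smaller of those in its own colour.

How it is judged (in metres and radians):
On the way:
1. the panel has been lifted on the spatula's blade, at least 24 mm above the battens (height (world z) of panel above 0.05 m and contact force between spatula and panel above 0.5 N and contact force between panel and stand below 0.05 N and contact force between panel and bin below 0.05 N), for 0.2 s.
At the end, for the whole second after the job is handed in: Panel at rest, right side up, level (0.06 rad) on both bin rims (underside 81-89 mm up), centre within 25 mm of the bin's along the rims and 14 mm across, square within 0.15 rad. Spatula flat on the bench (origin under 12 mm, tilt under 0.1 rad), at rest, touching neither panel nor bin (x of panel in the frame of bin between -0.025 and 0.025 m and y of panel in the frame of bin between -0.014 and 0.014 m and z of panel in the frame of bin between 0.081 and 0.089 m and angle between panel's own z axis and vertical below 0.06 rad and angle between the x axis of panel and the x axis of bin, either way round below 0.15 rad and contact force between panel and bin above 0.3 N and contact force between spatula and panel below 0.05 N and contact force between spatula and bin below 0.05 N and height (world z) of spatula below 0.012 m and angle between spatula's own z axis and vertical below 0.1 rad and linear speed of each of panel, spatula below 0.02 m/s and angular speed of panel below 0.1 rad/s).
It fails at once if the gripper or arm touches the wet panel (more than 0.3 N) (contact force between any of the fingers, the arm and panel above 0.3 N).
It fails at once if the panel is tipped by more than 0.35 rad (angle between panel's own z axis and vertical above 0.35 rad).
It fails at once if the panel is dropped (faster than 0.6 m/s while not on the spatula) (linear speed of panel above 0.6 m/s and contact force between spatula and panel below 0.02 N).
It fails at once if one of the other things (tape, tin, brush, pipe, bottle, coupling, carton) is moved by more than 30 mm (distance of any of tape, tin, brush, pipe, spray, coupling, carton from where it was at the start of the episode above 0.03 m).
It also fails if it takes over 69 s, if anything falls off the work surface, if the arm or the gripper's body presses on something with over 40 N, if the wrist force passes 120 N, or if a joint passes its speed limit or range.

## Robot

A 6-joint arm with a two-finger parallel gripper is mounted at the origin on the work surface. World frame = base frame: x ahead of the robot, y to its left, z up, the work surface at z = 0. Lengths are in m, angles in degrees, forces in N, time in s.
With the tool pointing down it reaches from about 0.25 to 0.725 m from the base axis. Payload 9.7 kg.
Tool frame: the origin (TCP) lies at the very end of the fingers, on their centre line; the grasp point (between the pads) lies 19 mm behind it; z points along the fingers, y is the direction in which the jaws open and shut (so a half turn about z gives the same grasp; the last joint's range is limited). The gripper opens to 85 mm and grips with 20 to 120 N. Pads are 22 mm wide; open, the fingers measure 114 mm over their backs; the gripper's body (76 mm by 85 mm) begins 54 mm behind the grasp point. The pads swing forward as they close: fully open they stand 13 mm farther back than shut.
Start: joints at [69.213, 4.979, 10.078, 95.1, 0, 90], TCP at [0.195, 0.514, 0.231] pointing down, gripper open.
Joint ranges: [-179.16, 179.16], [-48.56, 103.87], [-65.8, 70.77], [-126.05, 130.52], [-82.76, 87.17], [-180, 180]. Speed limits (degrees/s): [127.2, 127.2, 147.25, 180, 180, 180].

## Interface

Orientations are given as [roll, pitch, yaw] about the fixed x, y, z axes, in that order (R = Rz(yaw) Ry(pitch) Rx(roll)).
In Python, from workcell import bot gives the robot as it stands.
- The arm moves only by the shell command python3 -m pendant 'ROWS' [FORCE]. ROWS is JSON, a list that holds one entry, the list of rows, each a list of 7 numbers: the shift along the tool's x, y, z in cm, then the turn, a rotation vector about the tool's x, y, z in rad, then the opening in per cent of the stroke, from 0 (shut) to 100 (fully open). In form: [[[dx, dy, dz, ax, ay, az, gripper], ...]]. A call has 1 to 5 rows; each row shifts and turns the pose as measured when the row begins, along the tool's axes as they then stand; what a row does not reach is not made up. A row lasts 1/12 s, in which the tool goes at most 41.7 mm and 7.16 degrees, less where a joint would pass 70% of its speed; a pose out of reach is approached as far as the arm can. A call with a gripper value outside its range is refused whole. The fingers move at their own pace and stop on an object; FORCE is the grip in N (left out, the last holds). Time passes only in rows, so rows that do not move let the fingers close. It gives the time, the measured TCP pose, the force and the opening at its end, in the units of the state.
- bot.get_obs(): the state, without advancing time (a new reading comes with each control period).
- bot.camera(name): name is "side" or "top"; returns the picture (384x512x3 uint8, red, green, blue); there is no depth.
- bot.get_calibration(name): a dict with "intrinsics" (3x3 intrinsics, pixels), "pose" (4x4, takes a point from camera to world coordinates). Camera axes: x right, y down, z forward; pixel columns grow to the right and rows downward; lengths in m; the calibration is good to about 2 mm. A picture is of the moment at which its call begins. get_calibration takes no time and is no camera call.
- bot.job_done(): hands the job in, once; it reports no verdict.
Trained networks look in the newest picture that a camera, given by its name, has taken for a name from the list of things; names that differ only in an ending like _2 or _b are one class to them, and where a whole thing is asked for, a point or a joint stands for the part that bears it (a point fixed in the world has none). Each returns a list of dicts, best first, with "confidence" (0 to 1); they miss things now and then, are a little off and sometimes report something else, mostly with a low value. They report only what shows in the picture. A call takes as long as a camera call. They do not tell look-alikes from the thing itself.
- bot.masks_of(camera, thing): "pixels" (384x512 bool, what is visible of it) and "extent" ([left, top, right, bottom] in pixels, round what is visible of it).
- bot.mark_of(camera, thing): "uv" ([column, row] in pixels: a listed point, or the origin of a listed thing).
The state is a dict: "time": time; "q": joint angles; "qd": joint speeds; "joint_efforts": joint torques, N m; "ee_pos": TCP position; "tcp_rot": TCP orientation; "wrist_force": force on the tool from outside, world axes, zero at the start; "torque": the same for the moment, N m; "opening": finger opening in m.
Only numpy, scipy, OpenCV 4.12 (cv2) and the standard library are available. Lean on these libraries where they do the work, as an engineer would, in place of code of your own. Each camera call takes 0.05 s, during which the arm holds its last target. There are 200 camera calls.

## Working session

There is one attempt and no reset: what is moved stays moved. The work goes in short steps, Python scripts to look and compute and a shell command to move; the robot and the scene stay as the last step left them, time stands still between calls to the robot, and variables do not carry over. Pictures are saved under pics/ and viewed, about 8 in all and at most 12, crops included, and the job is handed in when it is done.

```bash
mkdir -p pics; ls
python3 - <<'E'
from workcell import bot
import cv2,numpy as np
ims=[bot.camera(n)[:,:,::-1] for n in("top","side")]
cv2.imwrite("pics/top0.png",cv2.resize(ims[0],(800,600)));cv2.imwrite("pics/side0.png",cv2.resize(ims[1],(800,600)))
for n in("top","side"):
  c=bot.get_calibration(n);print(n,np.round(c["intrinsics"],1).tolist(),np.round(c["pose"],3).tolist())
  for t in["panel","stand","spatula","spatula_grip","bin","tape","tin","brush","pipe","spray","coupling","carton"]:
    print(t,[(np.round(d["uv"]).tolist(),round(d["confidence"],2)) for d in bot.mark_of(n,t)])
o=bot.get_obs();print(o)
E
```

```text
pics
top [[482.0, 0.0, 252.7], [0.0, 482.0, 191.2], [0.0, 0.0, 1.0]] [[0.003, -0.996, 0.088, 0.357], [-1.0, -0.002, 0.007, -0.011], [-0.007, -0.088, -0.996, 1.577], [0.0, 0.0, 0.0, 1.0]]
panel [([174.0, 153.0], 0.7)]
stand [([175.0, 152.0], 0.9), ([135.0, 278.0], 0.72), ([257.0, 203.0], 0.17)]
spatula [([248.0, 176.0], 0.96)]
spatula_grip [([256.0, 201.0], 0.9)]
bin [([323.0, 147.0], 0.92), ([315.0, 143.0], 0.28)]
tape [([259.0, 130.0], 0.89)]
tin [([241.0, 97.0], 0.67)]
brush [([292.0, 102.0], 0.64), ([401.0, 213.0], 0.32)]
pipe [([401.0, 218.0], 0.83)]
spray [([111.0, 183.0], 0.93)]
coupling [([319.0, 144.0], 0.64)]
carton [([400.0, 148.0], 0.72)]
side [[415.1, 0.0, 264.4], [0.0, 415.1, 188.5], [0.0, 0.0, 1.0]] [[0.934, -0.229, 0.274, 0.095], [-0.357, -0.554, 0.752, -1.131], [-0.021, -0.8, -0.6, 0.966], [0.0, 0.0, 0.0, 1.0]]
panel [([268.0, 157.0], 0.84)]
stand [([270.0, 161.0], 0.89), ([168.0, 169.0], 0.73), ([232.0, 255.0], 0.63)]
spatula [([270.0, 200.0], 0.73)]
spatula_grip [([253.0, 200.0], 0.83), ([369.0, 290.0], 0.62)]
bin [([324.0, 231.0], 0.76)]
tape [([317.0, 195.0], 0.53
[... 206 characters left out ...]
carton [([369.0, 288.0], 0.74), ([271.0, 160.0], 0.35)]
{'time': 1.3, 'q': array([6.92112867e+01, 4.97967382e+00, 1.00772814e+01, 9.50973111e+01,
       2.82119531e-04, 8.99987166e+01]), 'qd': array([ 0.00155247, -0.03180392, -0.11984308, -0.0432101 ,  0.12315369,
       -0.02511601]), 'joint_efforts': array([ 2.17342902e-03, -5.20104861e+01,  4.64852786e+01,  1.77228107e-03,
        9.16881913e-05, -2.65596049e-05]), 'ee_pos': array([0.19520919, 0.51420087, 0.23126836]), 'tcp_rot': array([ 1.79999703e+02, -2.82112890e-04,  1.59212570e+02]), 'wrist_force': array([ 0.66866516, -0.82921396,  0.01678113]), 'torque': array([ 0.0332297 , -0.03473952, -0.00836938]), 'opening': 0.08545255133251013}
```

View pics/top0.png

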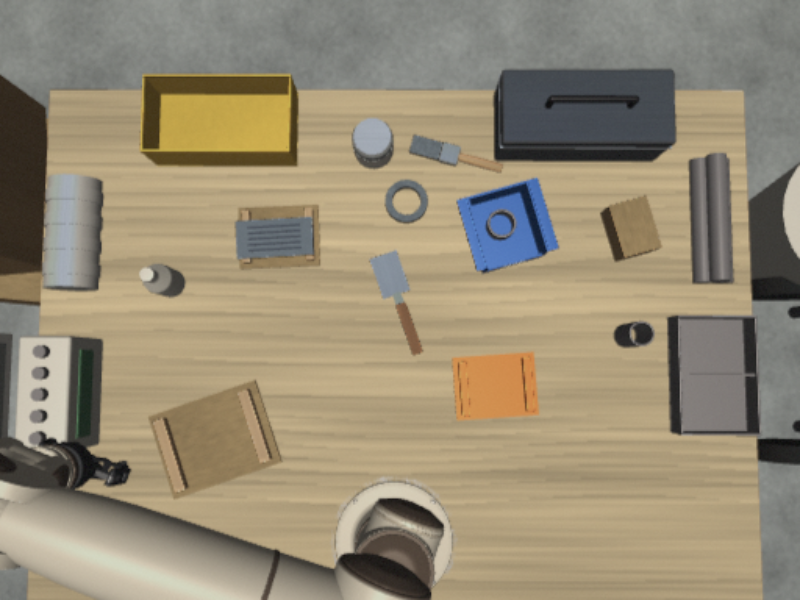

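View pics/side0.png

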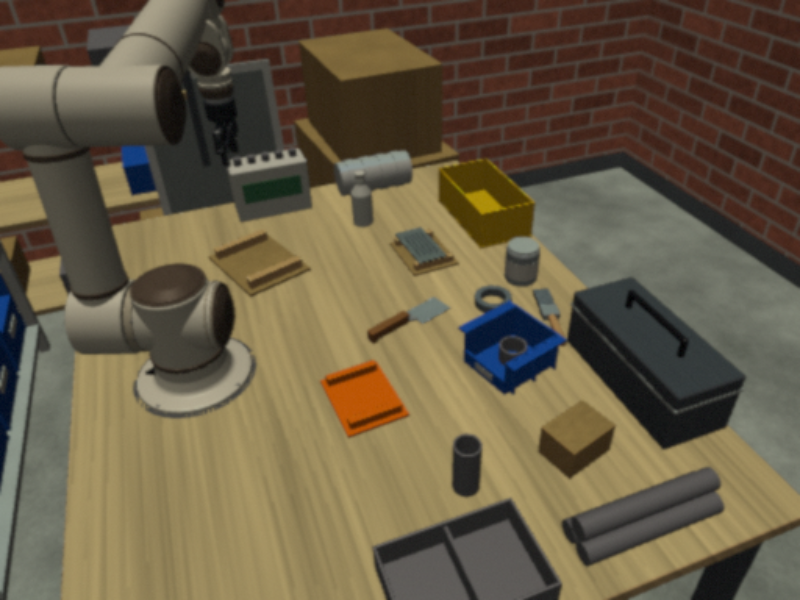

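```bash
cat > h.py <<'E'
from workcell import bot
import numpy as np,cv2
def plane(n,uv,z):
  c=bot.get_calibration(n);P=np.array(c["pose"]);K=np.array(c["intrinsics"])
  uv=np.atleast_2d(uv).astype(float);d=(P[:3,:3]@np.linalg.inv(K)@np.c_[uv,np.ones(len(uv))].T).T
  return P[:3,3]+d*((z-P[2,3])/d[:,2])[:,None]
def tri(a,b):
  M=[];
  for n,uv in(("top",a),("side",b)):
    c=bot.get_calibration(n);M.append(np.array(c["intrinsics"])@np.linalg.inv(c["pose"])[:3])
  X=cv2.triangulatePoints(M[0],M[1],np.float64(a).reshape(2,1),np.float64(b).reshape(2,1));return (X[:3]/X[3]).ravel()
def rect(n,m,z):
  c=max(cv2.findContours(m.astype(np.uint8),0,1)[0],key=cv2.contourArea)[:,0]
  return cv2.minAreaRect((plane(n,c,z)[:,:2]*1000).astype(np.float32))
E
python3 - <<'E'
from h import *
im=bot.camera("top")
for t,z in(("panel",.032),("stand",.006),("spatula",.003),("bin",.085)):
  for d in bot.masks_of("top",t)[:2]:
    print(t,round(d["confidence"],2),d["extent"],np.round(rect("top",d["pixels"],z)[0]),np.round(rect("top",d["pixels"],z)[1:][0]),round(rect("top",d["pixels"],z)[2],1))
bot.camera("side")
for t in("panel","spatula","spatula_grip","bin","coupling"):
  A=bot.mark_of("top",t);B=bot.mark_of("side",t)
  if A and B: print(t,A[0]["uv"],B[0]["uv"],np.round(tri(A[0]["uv"],B[0]["uv"]),4),np.round(plane("top",A[0]["uv"],0),3))
c=lambda x,y,w,h:cv2.resize(im[y:y+h,x:x+w,::-1],None,fx=6,fy=6,interpolation=2)
cv2.imwrite("pics/crop.png",np.vstack([np.hstack([c(145,125,65,50),c(230,155,65,50)]),np.hstack([c(285,110,80,70)[:300,:390],c(225,190,65,50)])]))
E
```

```text
panel 0.83 [151.5, 138.6, 200.6, 165.2] [620. 252.] [ 80. 159.] 3.1
stand 0.95 [290.5, 225.3, 345.8, 269.0] [ 316. -206.] [128. 173.] 3.2
stand 0.88 [150.7, 131.3, 202.1, 172.8] [629. 245.] [134. 173.] 2.5
spatula 0.62 [236.4, 159.9, 268.3, 230.8] [485.  -9.] [219.  63.] 18.4
bin 0.65 [293.7, 116.3, 358.2, 175.5] [ 637. -224.] [158. 171.] 16.2
panel [176.8, 152.9] [269.1, 155.5] [0.6186 0.2455 0.0344] [[0.623 0.252 0.   ]]
spatula [249.2, 175.9] [270.1, 162.2] [0.5294 0.0083 0.1666] [[0.546 0.012 0.   ]]
spatula_grip [256.0, 201.7] [252.2, 199.2] [ 0.4574 -0.0106  0.0379] [[ 0.461 -0.011  0.   ]]
bin [322.4, 149.8] [323.2, 229.8] [ 0.6311 -0.2283  0.0133] [[ 0.634 -0.23   0.   ]]
coupling [313.9, 142.9] [326.3, 228.8] [ 0.6584 -0.2035 -0.0123] [[ 0.657 -0.202  0.   ]]
```

View pics/crop.png

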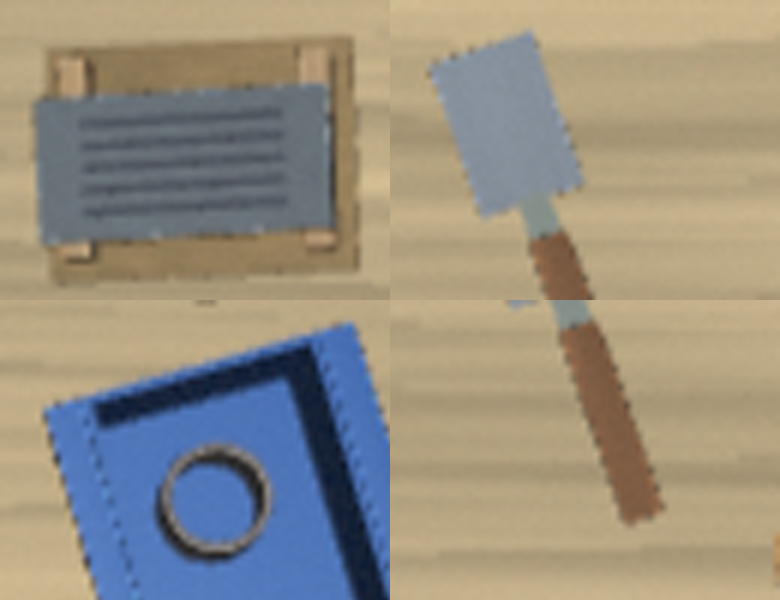

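Run:
```python
from h import *
im=bot.camera("top");hsv=cv2.cvtColor(im,cv2.COLOR_RGB2HSV)
sp=bot.masks_of("top","spatula")[0]["pixels"];g=cv2.dilate(sp.astype(np.uint8),np.ones((5,5)))>0
h=im.astype(int);han=g&(h[:,:,0]-h[:,:,2]>35)&(h[:,:,0]<150);bl=g&(h[:,:,2]>=h[:,:,0]-5)
print("handle",han.sum(),rect("top",han,.032));print("blade",bl.sum(),rect("top",bl,.003))
b=(hsv[:,:,0]>100)&(hsv[:,:,0]<125)&(hsv[:,:,1]>140);b[:, :280]=0;b[:,370:]=0;b[185:]=0;b[:105]=0
c=max(cv2.findContours(b.astype(np.uint8),0,1)[0],key=cv2.contourArea)[:,0]
print("bin hull z85",np.round(1000*plane("top",cv2.approxPolyDP(cv2.convexHull(c),2.5,True)[:,0],.085)[:,:2]).tolist())
p=plane("top",[[292.5,128.3],[343.7,114.2]],.085)*1000;print(p, np.linalg.norm(p[0]-p[1]))
```

```text
handle 254 ((432.1692810058594, -28.55795669555664), (109.7493667602539, 24.70013999938965), 19.530902862548828)
blade 503 ((538.9258422851562, 9.042957305908203), (106.26398468017578, 58.74516677856445), 19.584064483642578)
bin hull z85 [[733.0, -284.0], [596.0, -323.0], [561.0, -223.0], [571.0, -173.0], [688.0, -130.0]]
[[ 686.99533716 -125.21592592   85.        ]
 [ 732.24079389 -286.54080257   85.        ]] 167.54959618970693
```

```bash
python3 -m pendant '[[[0,0,0,0,0,-0.12,100]]]' 60
python3 - <<'E'
from h import *
o=bot.get_obs();print(o["q"],o["tcp_rot"])
E
```

```text
time: 2.28
ee_pos: [0.1952, 0.5142, 0.2313]
tcp_rot: [-180.0, -0.0, 166.0]
wrist_force: [-0.4, 0.6, 0.3]
opening: 0.0854
[6.92144138e+01 4.98125459e+00 1.00784256e+01 9.50990052e+01
 2.41157332e-03 8.32343506e+01] [-1.79998463e+02 -2.61086561e-03  1.65980063e+02]
```

```bash
cat >> h.py <<'E'
from scipy.spatial.transform import Rotation as Ro
def go(x,y,z,yaw,tilt=(180,0)):
  "shift (cm) and turn (rad) in present tool axes to TCP x,y,z [mm], yaw of the tool"
  o=bot.get_obs();R=Ro.from_euler("xyz",o["tcp_rot"],degrees=True);T=Ro.from_euler("xyz",[tilt[0],tilt[1],yaw],degrees=True)
  d=R.inv().apply(np.array([x,y,z])/1000-o["ee_pos"])*100
  print("d cm",np.round(d,2),"turn",np.round((R.inv()*T).as_rotvec(),3),"pos",np.round(o["ee_pos"]*1000,1),"rot",np.round(o["tcp_rot"],1),"F",np.round(o["wrist_force"],1),"open",round(o["opening"],4),"t",round(o["time"],1))
E
python3 -m pendant '[[[0,0,0,0,0,-0.117,100],[0,0,0,0,0,-0.117,100],[0,0,0,0,0,-0.117,100],[0,0,0,0,0,-0.117,100],[0,0,0,0,0,-0.117,100]]]'; python3 -c "
from h import *
go(462,-18,80,199.5)"
```

```text
time: 2.7
ee_pos: [0.1952, 0.5142, 0.2313]
tcp_rot: [-180.0, 0.0, -158.8]
wrist_force: [0.0, 0.3, -0.5]
opening: 0.0853
d cm [ -5.68 -59.26  15.13] turn [-0.     0.     0.029] pos [195.2 514.2 231.3] rot [-180.     0.  -158.8] F [ 0.   0.3 -0.5] open 0.0853 t 2.7
```

```bash
python3 -m pendant '[[[-0.38,-3.9,0,0,0,0.006,100],[-0.38,-3.9,0,0,0,0.006,100],[-0.38,-3.9,0,0,0,0.006,100],[-0.38,-3.9,0,0,0,0.006,100],[-0.38,-3.9,0,0,0,0.005,100]]]' >/dev/null; python3 -m pendant '[[[-0.38,-3.9,0,0,0,0,100],[-0.38,-3.9,0,0,0,0,100],[-0.38,-3.9,0,0,0,0,100],[-0.38,-3.9,0,0,0,0,100],[-0.38,-3.9,0,0,0,0,100]]]' >/dev/null;  python3 -m pendant '[[[-0.38,-3.9,1.5,0,0,0,100],[-0.38,-3.9,1.5,0,0,0,100],[-0.38,-3.9,1.5,0,0,0,100],[-0.38,-3.9,1.5,0,0,0,100],[-0.38,-3.9,1.5,0,0,0,100]]]'; python3 -c "
from h import *
go(462,-18,80,199.5)"
```

```text
time: 3.95
ee_pos: [0.4562, -0.0237, 0.1599]
tcp_rot: [-179.8, 0.7, -159.4]
wrist_force: [0.7, 1.3, -0.3]
opening: 0.0854
d cm [-0.65  0.35  8.  ] turn [-0.003  0.012  0.02 ] pos [456.2 -23.7 159.9] rot [-179.8    0.7 -159.4] F [ 0.7  1.3 -0.3] open 0.0854 t 4.0
```

```bash
python3 -m pendant '[[[-0.65,0.35,2,0,0.012,0.02,100],[0,0,2,0,0,0,100],[0,0,2,0,0,0,100],[0,0,2,0,0,0,100],[0,0,2,0,0,0,100]]]' >/dev/null; python3 -c "
from h import *
go(462,-18,5,199.5)
im=bot.camera('top');cv2.imwrite('pics/t1.png',cv2.resize(im[140:240,200:320,::-1],None,fx=6,fy=6,interpolation=2))"
```

```text
d cm [-0.04  1.1   5.14] turn [-0.005  0.003 -0.016] pos [464.9 -28.3  56.5] rot [-179.7    0.2 -161.4] F [ 1.4  0.7 -0.2] open 0.0855 t 4.4
```

View pics/t1.png

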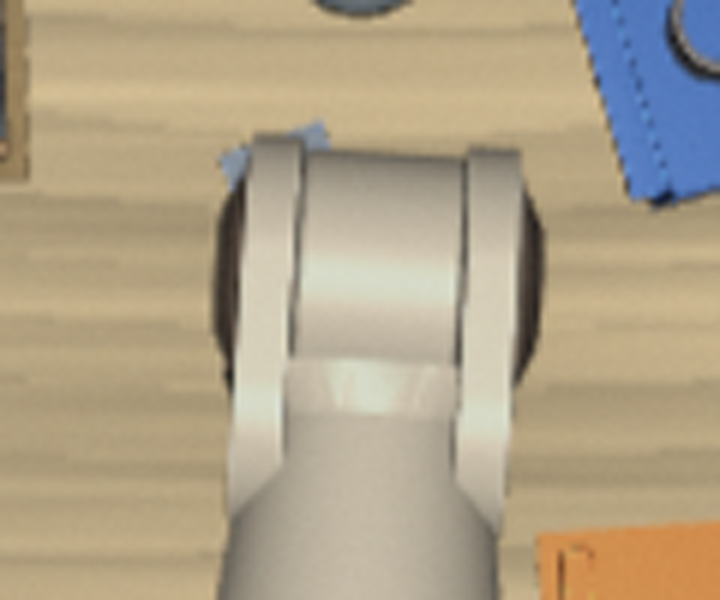

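```bash
python3 -m pendant '[[[-0.04,0.55,1.3,-0.005,0,-0.016,100],[0,0.5,1.3,0,0,0,100],[0,0,1.3,0,0,0,100],[0,0,1,0,0,0,100],[0,0,0,0,0,0,100]]]' >/dev/null; python3 -c "
from h import *
go(462,-18,5,199.5)"
```

```text
d cm [-0.27 -0.12 -0.29] turn [ 0.002 -0.003  0.001] pos [459.  -17.8   2.1] rot [ 179.9   -0.2 -160.5] F [-0.9  0.  -0. ] open 0.0851 t 4.8
```

```bash
python3 -m pendant '[[[-0.25,-0.1,-0.3,0,0,0,100],[0,0,0,0,0,0,0],[0,0,0,0,0,0,0],[0,0,0,0,0,0,0],[0,0,0,0,0,0,0]]]' 110 >/dev/null;python3 -m pendant '[[[0,0,0,0,0,0,0],[0,0,0,0,0,0,0],[0,0,0,0,0,0,0],[0,0,0,0,0,0,0]]]'; python3 -c "
from h import *
go(462,-18,5,199.5)"
```

```text
time: 5.58
ee_pos: [0.4644, -0.0182, 0.0102]
tcp_rot: [180.0, 0.1, -160.5]
wrist_force: [0.8, 0.4, -1.9]
opening: 0.0197
d cm [0.22 0.1  0.52] turn [0.    0.001 0.   ] pos [464.4 -18.2  10.2] rot [ 1.800e+02  1.000e-01 -1.605e+02] F [ 0.8  0.4 -1.9] open 0.0197 t 5.6
```

```bash
python3 -m pendant '[[[0,0,-1.5,0,0,0,0],[0,0,-1.5,0,0,0,0],[0,0,-1.5,0,0,0,0],[0,0,-1,0,0,0,0],[0,0,0,0,0,0,0]]]' 120 ; python3 -c "
from h import *
im=bot.camera('side');cv2.imwrite('pics/s1.png',cv2.resize(im[130:230,220:340,::-1],None,fx=6,fy=6,interpolation=2))"
```

```text
time: 6.0
ee_pos: [0.4622, -0.0182, 0.0648]
tcp_rot: [179.9, -0.2, -160.5]
wrist_force: [0.4, 0.5, -1.8]
opening: 0.0195
```

View pics/s1.png

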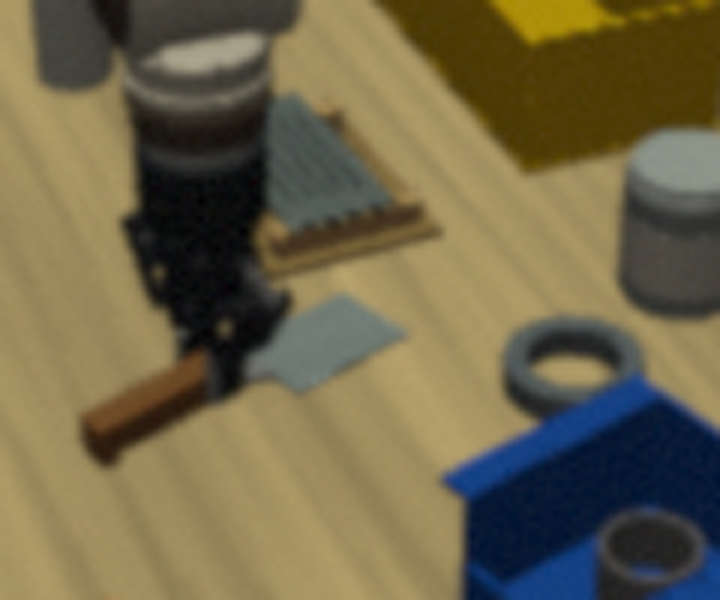

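```bash
cat >> h.py <<'E'
def proj(n,X):
  c=bot.get_calibration(n);X=np.atleast_2d(X)
  p=(np.array(c["intrinsics"])@np.linalg.inv(c["pose"])[:3]@np.c_[X,np.ones(len(X))].T).T
  return p[:,:2]/p[:,2:]
from scipy.optimize import least_squares
def spat(obs,pts,n="side",T=None):
  "spatula points [mm] seen at pixels -> grip offset dx, height of origin above TCP, pitch, yaw vs tool (mm,rad)"
  o=bot.get_obs();t=o["ee_pos"];yaw=np.radians(o["tcp_rot"][2])+np.pi
  P=np.array(pts)/1000
  def f(v):
    R=Ro.from_euler("zy",[yaw+v[3],v[2]])
    X=R.apply(P-[-.09,0,.022])+t+R.apply([v[0],0,0])+[0,0,v[1]]
    return np.r_[(proj(n,X)-obs).ravel(),v[2]*5,v[3]*20,v[0]*100]
  s=least_squares(f,[0,.019,0,0]);print("dx,grip above TCP mm",np.round(s.x[:2]*1000,1),"pitch,yaw deg",np.round(np.degrees(s.x[2:]),1),"res px",np.round(s.fun[:-3],1))
E
python3 -c "
from h import *
spat([[277.5,179.2],[287.5,185],[270,195.3]],[[45,30,3],[45,-30,3],[-45,-30,3]])
spat([[277.5,179.2],[287.5,185],[270,195.3],[236.7,206.7]],[[45,30,3],[45,-30,3],[-45,-30,3],[-177,-11,0]])"
```

```text
dx,grip above TCP mm [1.5 7. ] pitch,yaw deg [0.1 0.3] res px [-0.3 -0.7  0.5  0.5 -0.2  0.2]
dx,grip above TCP mm [ 1.5 13.5] pitch,yaw deg [ 3.  -0.3] res px [-0.3 -0.6  0.5  0.8 -0.5 -0.5  0.2  0.3]
```

```bash
python3 -m pendant '[[[0,0,0,0,0,0.1,0],[0,0,0,0,0,0.1,0],[0,0,0,0,0,0.09,0],[0,0,0,0,0,0,0]]]' >/dev/null; python3 -c "
from h import *
go(425,242.5,65,182.8)"
```

```text
d cm [ 2.56 26.18 -0.42] turn [ 0.001 -0.009 -0.01 ] pos [460.6 -18.2  60.2] rot [ 179.9   -0.5 -177.8] F [-0.6  0.1 -2.8] open 0.0197 t 6.4
```

```bash
python3 -m pendant '[[[0.25,2.5,-0.1,0,-0.005,-0.01,0],[0.25,2.6,-0.1,0,0,0,0],[0.25,2.6,0,0,0,0,0],[0.25,2.6,0,0,0,0,0],[0.25,2.6,0,0,0,0,0]]]' >/dev/null;  python3 -m pendant '[[[0.25,2.6,0,0,0,0,0],[0.25,2.6,0,0,0,0,0],[0.25,2.6,0,0,0,0,0],[0.25,2.6,0,0,0,0,0],[0,0,0,0,0,0,0]]]' >/dev/null; python3 -m pendant '[[[0,0,0,0,0,0,0],[0,0,0,0,0,0,0]]]' >/dev/null; python3 -c "
from h import *
go(425,242.5,26,182.8)
for n in ('top','side'):
  im=bot.camera(n);cv2.imwrite('pics/%s2.png'%n,cv2.resize(im[120:230,140:260] if n=='top' else im[110:210,190:310],None,fx=6,fy=6,interpolation=2)[:,:,::-1])"
```

```text
d cm [-0.88  1.99  2.59] turn [-0.001 -0.015  0.035] pos [418.2 222.   52. ] rot [-180.    -0.8 -175.2] F [ 0.1  0.1 -1.3] open 0.0199 t 7.4
```

View pics/side2.png

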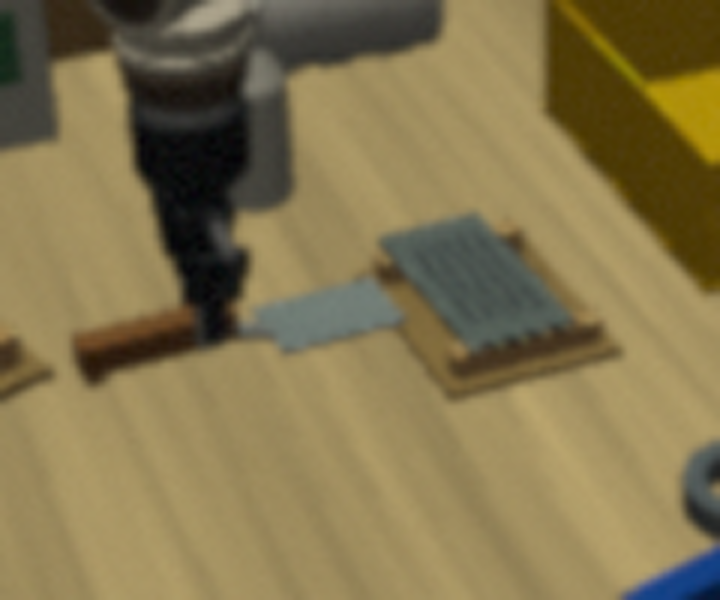

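View pics/top2.png

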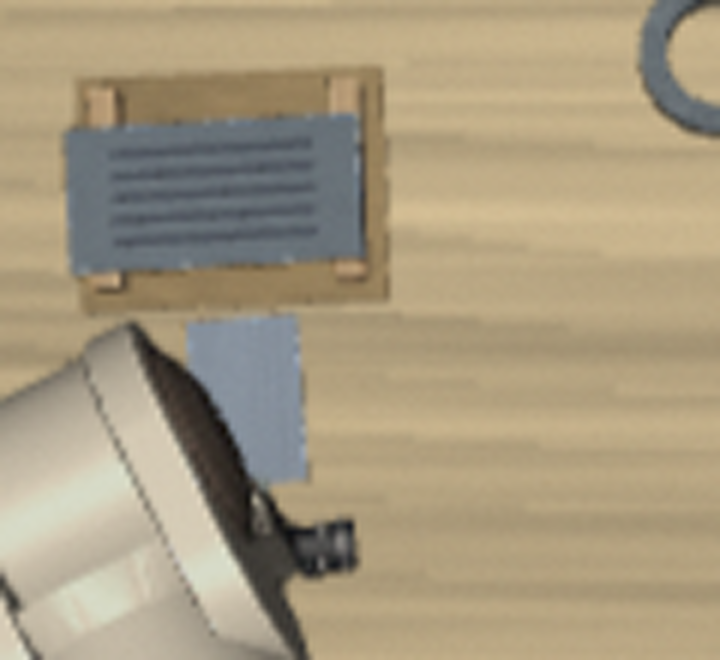

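```bash
cat >> h.py <<'E'
def spat2(S,Sp,T,Tp):
  "fit spatula pose in world from both views: origin mm, yaw, pitch, roll deg"
  def f(v):
    R=Ro.from_euler("zyx",v[3:6])
    X=lambda P:R.apply(np.array(P)/1000)+v[:3]
    return np.r_[(proj("side",X(Sp))-S).ravel(),(proj("top",X(Tp))-T).ravel(),v[5]*20]
  o=bot.get_obs();y=np.radians(o["tcp_rot"][2])+np.pi;y=(y+np.pi)%(2*np.pi)-np.pi
  s=least_squares(f,[*(o["ee_pos"]+[.09*np.cos(y),.09*np.sin(y),0]),y,0,0]).x
  r=f(s);print("origin",np.round(s[:3]*1000,1),"ypr",np.round(np.degrees(s[3:]),1),"res",np.round(r[:-1],1))
  t=o["ee_pos"];d=(s[:3]-t)*1000;y=s[3];print("origin rel TCP fwd,left,up",np.round([d[0]*np.cos(y)+d[1]*np.sin(y),-d[0]*np.sin(y)+d[1]*np.cos(y),d[2]],1),"tool",o["tcp_rot"])
E
python3 -c "
from h import *
spat2([[252.5,156.7],[257.2,163],[237.5,168.7],[205,173.7]],[[45,30,3],[45,-30,3],[-45,-30,3],[-177,-11,0]],[[171.3,173.7],[189.7,172.3],[191.3,200]],[[45,30,3],[45,-30,3],[-45,-30,3]])
go(425,242.5,26,182.8)"
```

```text
origin [507.3 228.8  35.9] ypr [ 4.8  2.8 -0.4] res [-0.9 -0.2  0.5  0.6 -0.3 -0.3 -0.9  0.2 -0.1 -0.3  0.1 -0.4  0.2 -0.5]
origin rel TCP fwd,left,up [ 89.2   0.1 -16.3] tool [-179.94613789   -0.82846254 -175.30109068]
d cm [-0.86  2.06  2.6 ] turn [-0.001 -0.014  0.033] pos [418.5 221.3  52.2] rot [-179.9   -0.8 -175.3] F [-0.2  0.9 -1.7] open 0.0196 t 7.5
```

```bash
python3 -m pendant '[[[0,1.0,0.6,0,-0.03,0.015,0],[0,0.9,0.7,0,-0.025,0.015,0],[0,0,0.6,0,0,0,0],[0,0,0.4,0,0,0,0],[0,0,0,0,0,0,0]]]' >/dev/null; python3 -m pendant '[[[0,0,0,0,0,0,0]]]'>/dev/null; python3 -c "
from h import *
go(425,242.5,25,182.8)
for n in ('top','side'):
  im=bot.camera(n);cv2.imwrite('pics/%s3.png'%n,cv2.resize(im[120:230,140:260] if n=='top' else im[110:210,190:310],None,fx=6,fy=6,interpolation=2)[:,:,::-1])"
```

```text
d cm [-0.61  0.63  0.32] turn [-0.001  0.041 -0.001] pos [419.1 235.9  28. ] rot [-179.9    2.4 -177.3] F [ 1.1 -0.5 -1.6] open 0.0192 t 8.0
```

View pics/side3.png

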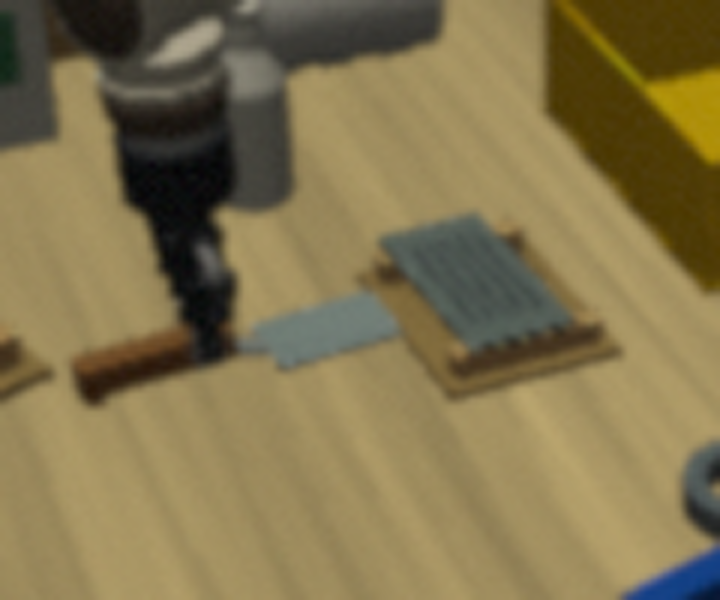

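```bash
python3 -c "
from h import *
spat([[252,158.8],[256.7,165],[236.7,171.3],[205.8,177]],[[45,30,3],[45,-30,3],[-45,-30,3],[-177,-11,0]])"
```

```text
dx,grip above TCP mm [ 2.4 10.3] pitch,yaw deg [0.4 1.2] res px [-0.2 -0.4  0.9  0.5  0.5 -0.4 -1.2  0.3]
```

```bash
python3 -m pendant '[[[0,0.5,0.2,0,0,0,0],[0,0.1,0.1,0,0,0,0],[-1,0,0,0,0,0,0],[-1,0,0,0,0,0,0],[-1,0,0,0,0,0,0]]]' >/dev/null; python3 -c "
from h import *
go(531,248,25,182.8,(180,2.4))"
```

```text
d cm [-8.   -0.    0.56] turn [-0.001  0.001 -0.001] pos [451.  244.1  27.2] rot [-180.     2.4 -177.2] F [ 0.2  0.3 -2.6] open 0.0197 t 8.5
```

```bash
python3 -m pendant '[[[-1.2,0,0.15,0,0,0,0],[-1.2,0,0.12,0,0,0,0],[-1.2,0,0.08,0,0,0,0],[-1.2,0,0.06,0,0,0,0],[-1.2,0,0.05,0,0,0,0]]]' >/dev/null; python3 -c "
from h import *
go(531,248,25,182.8,(180,2.4))"
```

```text
d cm [-1.2   0.01  0.07] turn [-0.     0.002 -0.001] pos [519.  247.4  25.2] rot [-180.     2.5 -177.2] F [ 0.  -0.7 -1.7] open 0.0198 t 8.9
```

```bash
python3 -m pendant '[[[-0.6,0,0.02,0,0,0,0],[-0.2,0,0.0,0,0,0,0],[0,0,0,0,0,0,0],[0,0,0,0,0,0,0]]]' >/dev/null; python3 -c "
from h import *
go(531,248,25,182.8,(180,2.4))
r=bot.camera('top');print([ (np.round(rect('top',d['pixels'],.032),1).tolist() if 0 else rect('top',d['pixels'],.032)) for d in bot.masks_of('top','panel')[:1]])"
```

```text
d cm [ 0.02  0.08 -0.08] turn [-0.001  0.002 -0.003] pos [531.3 247.3  24.2] rot [-180.     2.5 -177.4] F [ 0.1 -0.6 -1.8] open 0.0195 t 9.2
[((621.120849609375, 233.9939727783203), (80.42276763916016, 124.62982940673828), 3.483454465866089)]
```

```bash
for i in 1; do python3 -m pendant '[[[0,0,-0.3,0,0,0,0],[0,0,-0.3,0,0,0,0],[0,0,-0.2,0,0,0,0],[0,0,-0.2,0,0,0,0],[0,0,-0.2,0,0,0,0]]]'; python3 -m pendant '[[[0,0,-0.2,0,0,0,0],[0,0,-0.2,0,0,0,0],[0,0,-0.2,0,0,0,0],[0,0,-0.2,0,0,0,0],[0,0,-0.2,0,0,0,0]]]'; done; python3 -c "
from h import *
go(531,248,55,182.8,(180,2.4))"
```

```text
time: 9.77
ee_pos: [0.5281, 0.2472, 0.0369]
tcp_rot: [-179.9, 2.4, -177.3]
wrist_force: [0.5, -0.5, -4.2]
opening: 0.0193
time: 10.18
ee_pos: [0.527, 0.2471, 0.0477]
tcp_rot: [-179.9, 2.3, -177.3]
wrist_force: [-1.1, 0.5, -4.3]
opening: 0.0195
d cm [-0.43  0.07 -0.71] turn [-0.001 -0.001 -0.001] pos [527.  247.1  47.7] rot [-179.9    2.3 -177.3] F [-1.1  0.5 -4.3] open 0.0195 t 10.2
```

```bash
python3 -m pendant '[[[0,0,-0.4,0,0,0,0],[0,0,-0.6,0,0,0,0],[0,0,-0.8,0,0,0,0],[0,0,-0.9,0,0,0,0],[0,0,-1,0,0,0,0]]]'; python3 -m pendant '[[[0,0,-1,0,0,0,0],[0,0,-1,0,0,0,0],[0,0,-0.8,0,0,0,0],[0,0,-0.5,0,0,0,0],[0,0,-0.2,0,0,0,0]]]';python3 -m pendant '[[[0,0,0,0,0,0,0],[0,0,0,0,0,0,0],[0,0,0,0,0,0,0]]]'; python3 -c "
from h import *
S=bot.camera('side');T=bot.camera('top')
for d in bot.masks_of('top','panel')[:1]:print(rect('top',d['pixels'],.124))
f=lambda a:cv2.resize(a,None,fx=3,fy=3,interpolation=2)
cv2.imwrite('pics/l.png',np.hstack([f(S[80:210,190:320]),f(T[100:230,130:260])])[:,:,::-1])"
```

```text
time: 10.6
ee_pos: [0.5246, 0.2466, 0.0864]
tcp_rot: [-179.9, 2.2, -177.3]
wrist_force: [-0.0, 0.7, -5.1]
opening: 0.0195
time: 11.02
ee_pos: [0.5244, 0.2473, 0.1296]
tcp_rot: [-180.0, 2.5, -177.3]
wrist_force: [-0.6, -0.2, -3.5]
opening: 0.0197
time: 11.27
ee_pos: [0.5245, 0.2474, 0.1301]
tcp_rot: [180.0, 2.5, -177.3]
wrist_force: [0.2, -0.5, -3.6]
opening: 0.0196
((617.12548828125, 236.25054931640625), (81.19793701171875, 126.81778717041016), 3.477365016937256)
```

View pics/l.png

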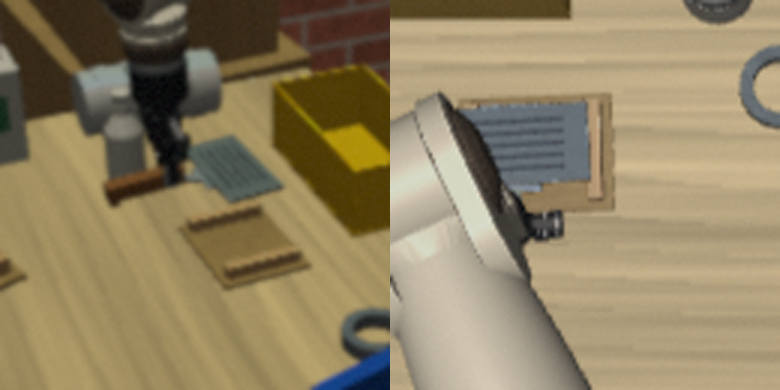

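```bash
python3 -m pendant '[[[0,-0.5,0,0,0,0,0],[0,-1,0,0,0,0,0],[0,-1.6,0,0,0,-0.01,0],[0,-2.2,0,0,0,-0.01,0],[0,-2.4,0,0,0,-0.015,0]]]'; python3 -m pendant '[[[0,-2.4,0,0,0,-0.015,0],[0,-2.4,0,0,0,-0.015,0],[0,-2.4,0,0,0,-0.015,0],[0,-2.4,0,0,0,-0.015,0],[0,-2.4,0,0,0,-0.015,0]]]'; python3 -c "
from h import *
go(547.6,-251.7,130,195.5,(180,2.5))"
```

```text
time: 11.83
ee_pos: [0.5279, 0.1692, 0.1279]
tcp_rot: [-179.9, 2.3, -174.9]
wrist_force: [1.2, -1.0, -4.2]
opening: 0.0192
time: 12.25
ee_pos: [0.5405, 0.0406, 0.1278]
tcp_rot: [-179.6, 2.2, -170.4]
wrist_force: [0.1, 0.3, -4.8]
opening: 0.0196
d cm [  4.18 -28.93  -0.19] turn [-0.011 -0.005 -0.102] pos [540.5  40.6 127.8] rot [-179.6    2.2 -170.4] F [ 0.1  0.3 -4.8] open 0.0196 t 12.2
```

```bash
python3 -m pendant '[[[0.2,-2.4,0,0,0,-0.01,0],[0.3,-2.4,0,0,0,-0.01,0],[0.4,-2.4,0,0,0,-0.01,0],[0.4,-2.4,0,0,0,-0.01,0],[0.4,-2.4,0,0,0,-0.01,0]]]'; python3 -m pendant '[[[0.4,-2.4,0,0,0,-0.01,0],[0.4,-2.4,0,0,0,-0.01,0],[0.4,-2.2,0,0,0,-0.01,0],[0.3,-1.8,0,0,0,-0.01,0],[0.2,-1.4,0,0,0,0,0]]]'; python3 -c "
from h import *
go(547.6,-251.7,130,195.5,(180,2.5))"
```

```text
time: 12.67
ee_pos: [0.5439, -0.0911, 0.1278]
tcp_rot: [-179.4, 2.2, -167.4]
wrist_force: [0.9, 0.2, -3.3]
opening: 0.0193
time: 13.08
ee_pos: [0.5473, -0.2059, 0.128]
tcp_rot: [-179.1, 2.0, -165.2]
wrist_force: [1.1, 0.8, -4.1]
opening: 0.0198
d cm [ 1.13 -4.44 -0.17] turn [-0.016 -0.009 -0.012] pos [ 547.3 -205.9  128. ] rot [-179.1    2.  -165.2] F [ 1.1  0.8 -4.1] open 0.0198 t 13.1
```

```bash
python3 -m pendant '[[[0.3,-1.2,0,-0.008,-0.005,-0.006,0],[0.3,-0.9,0,-0.008,-0.004,-0.006,0],[0.2,-0.6,0,0,0,0,0],[0.1,-0.3,0,0,0,0,0],[0,0,0,0,0,0,0]]]'; python3 -m pendant '[[[0,0,0,0,0,0,0],[0,0,0,0,0,0,0],[0,0,0,0,0,0,0]]]';  python3 -c "
from h import *
go(547.6,-251.7,130,195.5,(180,2.5))
S=bot.camera('side');T=bot.camera('top')
for d in bot.masks_of('top','panel')[:1]:print(rect('top',d['pixels'],.125))
f=lambda a:cv2.resize(a,None,fx=4,fy=4,interpolation=2)
cv2.imwrite('pics/b.png',np.hstack([f(S[150:290,250:350]),f(T[70:210,280:380])])[:,:,::-1])"
```

```text
time: 13.5
ee_pos: [0.5428, -0.2456, 0.1268]
tcp_rot: [-179.9, 2.4, -164.9]
wrist_force: [0.4, 0.2, -4.5]
opening: 0.0198
time: 13.75
ee_pos: [0.5424, -0.2448, 0.1268]
tcp_rot: [-179.9, 2.3, -164.8]
wrist_force: [0.2, 0.1, -3.9]
opening: 0.0198
d cm [-0.33 -0.8  -0.31] turn [-0.001 -0.003 -0.006] pos [ 542.4 -244.8  126.8] rot [-179.9    2.3 -164.8] F [ 0.2  0.1 -3.9] open 0.0198 t 13.8
((630.1813354492188, -219.87632751464844), (81.64973449707031, 160.98434448242188), 15.960002899169922)
```

View pics/b.png

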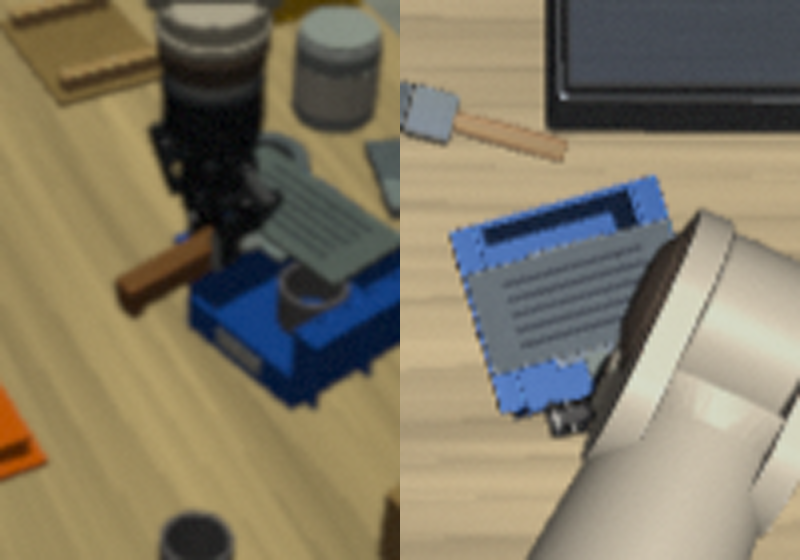

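```bash
python3 -m pendant '[[[-0.1,-0.3,0,0,0,0,0],[-0.1,-0.3,0.3,0,0,0,0],[0,-0.1,0.5,0,0,0,0],[0,0,0.5,0,0,0,0],[0,0,0.4,0,0,0,0]]]'; python3 -m pendant '[[[0,0,0.2,0,0,0,0],[0,0,0,0,0,0,0],[0,0,0,0,0,0,0]]]';  python3 -c "
from h import *
go(546.5,-251.4,100,195.5,(180,2.5))
T=bot.camera('top')
for d in bot.masks_of('top','panel')[:1]:print(rect('top',d['pixels'],.1))"
```

```text
time: 14.32
ee_pos: [0.5483, -0.251, 0.1095]
tcp_rot: [-179.9, 2.4, -164.8]
wrist_force: [1.0, -0.7, -4.4]
opening: 0.0196
time: 14.57
ee_pos: [0.5476, -0.2506, 0.1049]
tcp_rot: [-180.0, 2.3, -164.8]
wrist_force: [-0.2, 0.2, -4.3]
opening: 0.0196
d cm [ 0.14 -0.05  0.49] turn [-0.001 -0.004 -0.005] pos [ 547.6 -250.6  104.9] rot [-180.     2.3 -164.8] F [-0.2  0.2 -4.3] open 0.0196 t 14.6
((634.9635009765625, -226.31204223632812), (81.58975982666016, 158.51547241210938), 16.19757652282715)
```

Panel at (635, −226), yaw 16°: centred over the bin. Lower gently.

```bash
python3 -m pendant '[[[0,0,0.25,0,0,0,0],[0,0,0.2,0,0,0,0],[0,0,0.15,0,0,0,0],[0,0,0.15,0,0,0,0],[0,0,0.15,0,0,0,0]]]'; python3 -m pendant '[[[0,0,0.15,0,0,0,0],[0,0,0.15,0,0,0,0],[0,0,0.15,0,0,0,0],[0,0,0.15,0,0,0,0],[0,0,0.15,0,0,0,0]]]';  python3 -m pendant '[[[0,0,0.15,0,0,0,0],[0,0,0.15,0,0,0,0],[0,0,0.1,0,0,0,0],[0,0,0,0,0,0,0],[0,0,0,0,0,0,0]]]'
```

```text
time: 15.08
ee_pos: [0.5485, -0.2508, 0.0965]
tcp_rot: [-179.9, 2.4, -164.8]
wrist_force: [0.2, -0.9, -4.2]
opening: 0.0197
time: 15.5
ee_pos: [0.5488, -0.2507, 0.0883]
tcp_rot: [-179.9, 2.4, -164.8]
wrist_force: [-1.9, 0.4, -2.3]
opening: 0.0198
time: 15.92
ee_pos: [0.5498, -0.2508, 0.0848]
tcp_rot: [-179.8, 2.5, -164.8]
wrist_force: [-0.1, 0.1, -1.9]
opening: 0.0197
```

```bash
python3 -m pendant '[[[0,0,0.2,0,0,0,0],[0,0,0.2,0,0,0,0],[0,0,0.1,0,0,0,0],[0,0,0,0,0,0,0],[0,0,0,0,0,0,0]]]'; python3 -c "
from h import *
go(546.5,-251.4,80,195.5,(180,2.5))
T=bot.camera('top')
for d in bot.masks_of('top','panel')[:1]:print(rect('top',d['pixels'],.091))
o=bot.get_obs()"; python3 -m pendant '[[[0.4,0,-0.01,0,0,0,0],[0.8,0,-0.03,0,0,0,0],[1,0,-0.04,0,0,0,0],[1,0,-0.04,0,0,0,0],[1,0,-0.04,0,0,0,0]]]';python3 -m pendant '[[[1,0,-0.04,0,0,0,0],[1,0,-0.04,0,0,0,0],[1,0,-0.04,0,0,0,0],[1,0,-0.04,0,0,0,0],[1,0,-0.04,0,0,0,0]]]'; python3 -c "
from h import *
T=bot.camera('top')
for d in bot.masks_of('top','panel')[:1]:print(rect('top',d['pixels'],.091))"
```

```text
time: 16.33
ee_pos: [0.5504, -0.2509, 0.0798]
tcp_rot: [-179.8, 2.6, -164.8]
wrist_force: [0.6, -0.3, -2.5]
opening: 0.0197
d cm [ 0.39  0.05 -0.04] turn [-0.004  0.001 -0.004] pos [ 550.4 -250.9   79.8] rot [-179.8    2.6 -164.8] F [ 0.6 -0.3 -2.5] open 0.0197 t 16.3
time: 16.85
ee_pos: [0.5073, -0.2624, 0.0793]
tcp_rot: [-179.8, 2.5, -164.7]
wrist_force: [-1.0, -0.7, -2.1]
opening: 0.0196
time: 17.27
ee_pos: [0.4525, -0.2773, 0.0795]
tcp_rot: [-179.8, 2.6, -164.7]
wrist_force: [-0.4, -0.2, -1.3]
opening: 0.0195
```

```bash
python3 -m pendant '[[[1.2,0,-0.05,0,0,0,0],[1.2,0,-0.05,0,0,0,0],[1.2,0,-0.05,0,0,0,0],[1,0,-0.05,0,0,0,0],[0.8,0,-0.4,0,0,0,0]]]';python3 -m pendant '[[[0.4,0,-1,0,0,0,0],[0,0,-1,0,0,0,0],[0,0,-1,0,0,0,0],[0,0,-1,0,0,0,0],[0,0,-0.5,0,0,0,0]]]'; python3 -c "
from h import *
go(440,-18,125,195,(180,2.5))
T=bot.camera('top')
for d in bot.masks_of('top','panel')[:1]:print(d['confidence'],rect('top',d['pixels'],.091))"
```

```text
time: 17.78
ee_pos: [0.3961, -0.2923, 0.0826]
tcp_rot: [-179.8, 2.6, -164.7]
wrist_force: [-0.0, 0.2, -2.1]
opening: 0.0199
time: 18.2
ee_pos: [0.388, -0.2947, 0.1331]
tcp_rot: [-179.7, 2.6, -164.9]
wrist_force: [0.0, 0.4, -2.0]
opening: 0.0195
d cm [-12.2   25.36   1.24] turn [-0.005  0.002  0.003] pos [ 388.  -294.7  133.1] rot [-179.7    2.6 -164.9] F [ 0.   0.4 -2. ] open 0.0195 t 18.2
0.95 ((636.0287475585938, -225.47927856445312), (82.94975280761719, 161.0503387451172), 16.142173767089844)
```

```bash
python3 -m pendant '[[[-0.5,1,0,0,0,0,0],[-1,2,0,0,0,0,0],[-1.2,2.5,0,0,0,0,0],[-1.2,2.5,0,0,0,0,0],[-1.2,2.5,0,0,0,0,0]]]' >/dev/null;python3 -m pendant '[[[-1.2,2.5,0.5,0,0,0,0],[-1.2,2.5,1,0,0,0,0],[-1.2,2.5,1,0,0,0,0],[-1.2,2.5,1,0,0,0,0],[-1,2,1,0,0,0,0]]]'; python3 -m pendant '[[[-0.3,1,1,0,0,0,0],[0,0,1,0,0,0,0],[0,0,0.8,0,0,0,0],[0,0,0.5,0,0,0,0],[0,0,0,0,0,0,0]]]'; python3 -c "
from h import *
go(440,-18,30,195,(180,2.5))"
```

```text
time: 19.13
ee_pos: [0.4375, -0.0353, 0.0874]
tcp_rot: [-179.9, 2.6, -165.1]
wrist_force: [-0.5, -1.2, -1.5]
opening: 0.0197
time: 19.55
ee_pos: [0.4369, -0.0177, 0.0483]
tcp_rot: [180.0, 2.3, -164.6]
wrist_force: [0.1, -0.7, -2.0]
opening: 0.0194
d cm [-0.22 -0.11  1.84] turn [ 0.001 -0.004  0.006] pos [436.9 -17.7  48.3] rot [ 180.     2.3 -164.6] F [ 0.1 -0.7 -2. ] open 0.0194 t 19.6
```

```bash
python3 -m pendant '[[[0,0,0.8,0,0,0,0],[0,0,0.8,0,0,0,0],[0,0,0.6,0,0,0,0],[0,0,0.3,0,0,0,0],[0,0,0.2,0,0,0,0]]]';python3 -m pendant '[[[0,0,0.2,0,0,0,0],[0,0,0.2,0,0,0,0],[0,0,0.2,0,0,0,0]]]'; python3 -m pendant '[[[0,0,0.15,0,0,0,0],[0,0,0.15,0,0,0,0]]]'
```

```text
time: 19.97
ee_pos: [0.4384, -0.02, 0.0195]
tcp_rot: [180.0, 2.3, -164.9]
wrist_force: [0.6, 0.4, -1.8]
opening: 0.0194
time: 20.22
ee_pos: [0.4388, -0.0204, 0.0131]
tcp_rot: [180.0, 2.3, -165.0]
wrist_force: [0.3, 0.8, 0.6]
opening: 0.0195
time: 20.38
ee_pos: [0.4394, -0.0204, 0.0113]
tcp_rot: [-180.0, 2.4, -165.0]
wrist_force: [-4.9, 0.1, 13.1]
opening: 0.0195
```

```bash
python3 -m pendant '[[[0,0,-0.05,0,0,0,0],[0,0,0,0,0,0,30],[0,0,0,0,0,0,60],[0,0,0,0,0,0,100],[0,0,0,0,0,0,100]]]';python3 -m pendant '[[[0,0,0,0,0,0,100],[0,0,0,0,0,0,100],[0,0,0,0,0,0,100],[0,0,-0.5,0,0,0,100],[0,0,-1,0,0,0,100]]]'; python3 -m pendant '[[[0,0,-2,0,0,0,100],[0,0,-2,0,0,0,100],[0,0,-2,0,0,0,100],[0.5,0,-2,0,0,0,100],[2,0,-2,0,0,0,100]]]'; python3 -m pendant '[[[2,2,-2,0,0,0,100],[2,2,-2,0,0,0,100],[2,3,-2,0,0,0,100],[0,4,0,0,0,0,100],[0,4,0,0,0,0,100]]]';python3 -m pendant '[[[0,4,0,0,0,0,100],[0,4,0,0,0,0,100],[0,4,0,0,0,0,100],[0,2,0,0,0,0,100],[0,0,0,0,0,0,100]]]'; python3 -c "
from h import *
S=bot.camera('side');T=bot.camera('top')
for t,z in(('panel',.091),('spatula',.003)):
  for d in bot.masks_of('top',t)[:1]:print(t,d['confidence'],rect('top',d['pixels'],z))
f=lambda a:cv2.resize(a,None,fx=3,fy=3,interpolation=2)
cv2.imwrite('pics/e.png',np.hstack([f(S[110:270,230:360]),f(T[90:250,225:355])])[:,:,::-1])"
```

```text
time: 20.8
ee_pos: [0.4405, -0.0203, 0.0129]
tcp_rot: [-179.9, 2.6, -164.9]
wrist_force: [-0.2, -0.1, -0.7]
opening: 0.0615
time: 21.22
ee_pos: [0.4388, -0.0204, 0.027]
tcp_rot: [-180.0, 2.4, -164.9]
wrist_force: [0.0, 1.3, -0.7]
opening: 0.0855
time: 21.63
ee_pos: [0.41, -0.0275, 0.1313]
tcp_rot: [180.0, 2.3, -164.9]
wrist_force: [0.4, 0.1, -0.0]
opening: 0.0853
time: 22.05
ee_pos: [0.3073, 0.0984, 0.2005]
tcp_rot: [-179.9, 2.9, -165.6]
wrist_force: [1.8, 0.8, -1.1]
opening: 0.0852
time: 22.47
ee_pos: [0.2668, 0.2439, 0.2079]
tcp_rot: [179.8, 3.6, -165.4]
wrist_force: [-0.7, 0.0, -0.5]
opening: 0.0853
panel 0.9 ((634.4248657226562, -224.84194946289062), (81.10984802246094, 161.19752502441406), 15.50081729888916)
spatula 0.88 ((458.983642578125, -11.950397491455078), (220.24330139160156, 58.940467834472656), 14.026252746582031)
```

View pics/e.png

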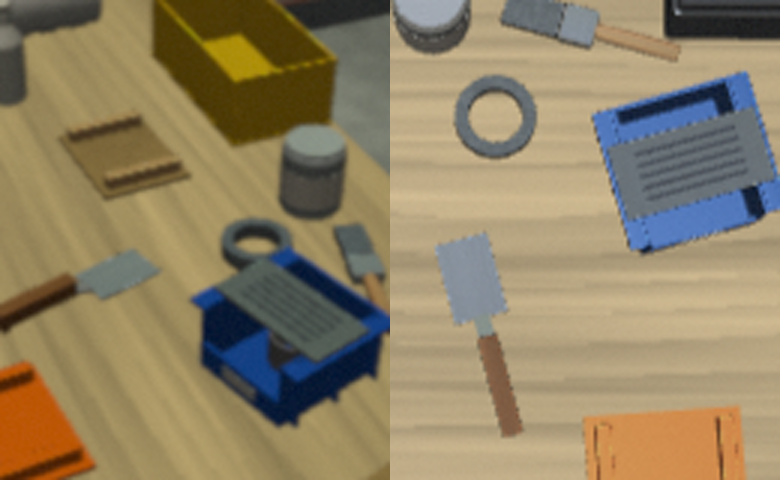

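```bash
python3 -c "
from workcell import bot
print(bot.job_done())"
```

```text
the job is handed in; nothing more can be done
None
```

The panel is on the blue bin and the spatula is back on the bench. I handed the job in at about 23 s on the robot's clock, well under the 69 s limit.

- **Lift and carry:** I gripped the spatula by its handle, slid the blade under the panel between the battens and lifted it. The wrist force rose by about 2 N, which matches the panel's weight. I carried it at low speed and lowered it onto the rims in small steps. The force went back to the spatula's own weight, so the panel was off the blade before I drew the spatula out the front.
- **Panel at the end:** The last image puts it at (634, −225) mm with yaw 15.5°. I estimated the bin at (636, −226) mm and about 16°, so it is within a few millimetres and 1°. It lies across both rims and looks level.
- **Spatula at the end:** It lies on the bench with its midpoint near (459, −12) mm, about 10 cm or more clear of bin and panel. It looks flat. I set it down until it touched (13 N) and then let go.
- **Other things:** The tape, tin, brush and coupling look undisturbed in the last picture. I did not measure them, and the pipe, spray bottle and carton were outside that crop.
- **Readings that failed or disagreed:**
  - Two panel detections came back empty during the withdrawal; later ones were fine.
  - The network's first grip point was about 7 mm off to the side of the handle, so I used the handle's outline instead.
  - The spatula hung about 2–3° nose down after the grasp; I tilted the tool to level it before going under the panel.

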